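Raise the photo stand's telescoping camera column to its second stop and hold it

TASK

Squeeze in the release button in the grip on top of the photo stand's telescoping column and, with it squeezed, pull the column up past its first stop until it is fully out at the second stop. Finish while holding it there by the grip, release still squeezed in, so that I can tighten the clamp ring: nothing else keeps it up. Do not touch the camera head, and leave the opened device's parts lying where they are.

Things in the scene. Friction and masses are not known exactly. Their poses are not given: they have to be found in the camera images.
- stand: Photo stand screwed to the bench. Origin: foot of the vertical column axis, on the bench (z = 0). Boom and white baseboard (270 x 200 x 12 mm, x -215 to +55, y -100 to +100 mm) reach to -x. Round the axis: dark steel square outer tube (30 x 30 mm), black clamp ring (49 mm across, top at 146 mm), which is open and not for the robot.
- grip: Black upright grip on top of the column, the stand's highest part: rounded block 34 (x) x 32 (y) x 52 mm high, axes parallel to the stand's. Origin: centre of its underside, 175 mm above the bench when down. Plain back face at y = -16 mm; the release button stands out of its +y side. 4 mm below its underside is the boom's bracket, 40 x 36 mm.
- grip_mid (a point): Point to take the grip at, fingers closing along the stand's y axis, one on the button, one on the plain back face: midway between back face and pressed button, at the height of the button's centre, 28 mm above the grip's underside, 24 mm below its top. 203 mm above the bench with the column down, 303 mm at the second stop.
- release_face (a point): Centre of the outer face of the release button (bare aluminium, 22 mm along x, 28 mm high) in the +y side of the grip. Released, this face is 23 mm from the column axis, so the grip measures 39 mm over the button; pressed, 34 mm.
- release (a joint): Travel of the button into the grip (towards the stand's -y): 0 out, 0.005 m fully in. Sprung: 3 N to start, 6.5 N fully in (a 30 N grip holds button and column well). It withdraws a locking pin at the foot of the column; the column is free once the button is in by more than 3 mm. It springs out when let go.
- column (a joint): How far the column is pulled up: 0 m down (at the start, locked by the pin), 0.050 m first stop (a hole where the pin catches if the button is not held in), 0.100 m second stop, the firm end of travel. No hole there: let go, the column (with boom and camera about 0.5 kg, 5 N) sinks back.
- camera_head: White camera head (56 x 44 x 30 mm, black round lens below) at the end of the boom, which runs from the column to the stand's -x (round, 15 mm across, axis 160 mm above the bench with the column down). Origin on the boom's axis, 140 mm from the column axis. Tilts a little about the boom. Not to be touched.
- shell: Open black plastic device housing, a trough 150 x 36 x 22 mm with gold contacts in it, lying lengthwise on the baseboard below the camera. Origin: centre of its underside, x along its length. To be left where it lies.
- cover: Flat black ribbed cover, 150 x 28 x 10 mm, lying on the bench beside the baseboard. Origin: centre of its underside, x along its length. To be left where it lies.
- board: Green circuit board, 140 x 26 mm, up to 14 mm high, lying on the bench beside the baseboard, on the other side from the cover. Origin: centre of its underside, x along its length. To be left where it lies.

How it is judged (in metres and radians):
On the way, in this order (a step that is already met when the one before it is completed fails the run):
1. the release button is squeezed in with the column still down (value of joint release above 0.0035 m and value of joint column below 0.01 m), for 0.1 s.
2. the column is pulled past its first stop with the release squeezed in (value of joint column above 0.056 m and value of joint release above 0.0035 m), for 0.1 s.
At the end, for the whole second after the job is handed in: The column is out at its second stop (within 6 mm of the end of its travel) and still, the fingers hold it by the grip with the release button squeezed in (more than 3.5 mm), and shell, cover and board lie within 20 mm of where they were (value of joint column above 0.094 m and velocity of joint column between -0.01 and 0.01 m/s and value of joint release above 0.0035 m and contact force between grip and the fingers above 3 N and not (distance of shell from where it was at the start of the episode above 0.02 m) and not (distance of cover from where it was at the start of the episode above 0.02 m) and not (distance of board from where it was at the start of the episode above 0.02 m)); the arm keeps its last pose, push and grip.
It fails at once if the camera head is touched (contact force between camera_head and the fingers above 1 N or contact force between camera_head and the arm above 1 N).
It fails at once if the opened device's parts are disturbed (distance of any of shell, cover, board from where it was at the start of the episode above 0.02 m).
It also fails if it takes over 32 s, if anything falls off the work surface, if the arm or the gripper's body presses on something with over 40 N, if the wrist force passes 120 N, or if a joint passes its speed limit or range.

ROBOT

A 6-joint arm with a two-finger parallel gripper is mounted at the origin on the work surface. World frame = base frame: x ahead of the robot, y to its left, z up, the work surface at z = 0. Lengths are in mm, angles in rad, forces in N, time in s.
With the tool pointing down it reaches from about 400 to 825 mm from the base axis. Payload 7 kg.
Tool frame: the origin (TCP) lies at the very end of the fingers, on their centre line; the grasp point (between the pads) lies 19 mm behind it; z points along the fingers, y is the line along which they close (so a half turn about z gives the same grasp; the last joint's range is limited). The gripper opens to 88 mm and grips with 3 to 60 N. Pads are 19 mm wide; open, the fingers measure 130 mm over their backs; the gripper's body (78 mm by 193 mm) begins 47 mm behind the grasp point.
Start: joints at [1.556, 0.359, 0.012, 0, -1.224, -0.288], TCP at [201.29, 644.265, 226.561] pointing down, gripper open.
Joint ranges: [-3.07, 3.07], [-1.43, 2.12], [-1.02, 1.25], [-3.03, 1.67], [-3.05, -0], [-3.03, 3.03]. Speed limits (rad/s): [2.39, 2.39, 3.01, 3.14, 3.14, 3.14].

INTERFACE

Orientations are given as a unit quaternion [x, y, z, w].
In Python, from bench import bot, get_image gives the robot as it stands (bot), with the cameras as plain functions.
- The arm moves only by the shell command python3 drive.py [FORCE], which reads ROWS from standard input. ROWS is a JSON list that holds a single list of rows (three levels of brackets), with 1 to 5 rows, each of 5 numbers: dx, dy, dz in shares of the most that a row can go, 1 being 50 mm, then a turn about the tool's z in parts of the range, where 1.0 means 4 rad, then the finger opening in mm; each row shifts and turns the commanded pose from where the row before left it, along the tool's axes as they then stand; what a row does not reach is not made up. A row lasts 1/10 s, in which the tool goes at most 50 mm and 0.15 rad, less where a joint would pass 70% of its speed; a pose out of reach is approached as far as the arm can. The fingers move at their own pace and stop on an object; FORCE is the grip in N (left out, the last holds). Time passes only in rows, so rows that do not move let the fingers close. It prints the time, the measured TCP pose, the force, the opening and the grip force at its end. A shift or turn number past 1, either way, is cut back to 1. Input that does not fit is refused with a message, and nothing moves.
- bot.get_state(): the state, without advancing time (a new reading comes with each control period).
- get_image(name): name is "scene" or "top"; returns a dict with "color" (400x640x3 uint8, red, green, blue), "intrinsics" (3x3 intrinsics, pixels), "k1" (the pictures are not rectified: a ray, as slopes to the right and down, at radius r is drawn at 1 + k1 r^2 times it, then the intrinsics apply), "R" (3x3) and "t" (3): a world point X has camera coordinates R X + t. Camera axes: x right, y down, z forward; pixel columns grow to the right and rows downward; lengths in mm; the calibration is good to about 2 mm. A picture is of the moment at which its call begins. There is no depth.
- bot.close_job(): hands the job in; it is judged then, once.
The state is a dict: "t": time; "joints": joint angles; "qvel": joint speeds; "joint_torque": joint torques, N m; "position": TCP position; "ee_rot": TCP orientation; "force": force on the tool from outside, world axes, zero at the start; "wrist_torque": the same for the moment, N m; "width": finger opening in mm; "gripper_force": force on a finger pad.
Only numpy, scipy, OpenCV 4.12 (cv2) and the standard library are available. Lean on these libraries where they do the work, as an engineer would, in place of code of your own. Each camera call takes 0.05 s, during which the arm holds its last target. There are 200 camera calls.

## Working session

There is one attempt and no reset: what is moved stays moved. The work goes in short steps, Python scripts to look and compute and a shell command to move; the robot and the scene stay as the last step left them, time stands still between calls to the robot, and variables do not carry over. Pictures are saved under pics/ and viewed, at most 10 in all, crops included, and the job is handed in when it is done.

```bash
ls; mkdir -p pics
python3 - <<'E'
from bench import bot, get_image
import cv2
s=bot.get_state();print({k:s[k] for k in('t','position','ee_rot','force','width')})
for n in('scene','top'):
    d=get_image(n);cv2.imwrite(f'pics/{n}0.png',d['color'][:,:,::-1]);print(n,d['intrinsics'],d['k1'],d['R'],d['t'])
E
```

```text
bench.py
drive.py
pics
{'t': 0.0, 'position': array([201.16397478, 643.81405093, 225.61513325]), 'ee_rot': array([ 9.88550508e-01, -1.50888025e-01, -4.64904150e-05,  8.33635897e-04]), 'force': array([-0.00095878,  0.45702675,  0.13904104]), 'width': 87.581790475834}
scene [[520.55100052   0.         315.34825785]
 [  0.         520.55100052 201.44651139]
 [  0.           0.           1.        ]] -0.06311528720764871 [[ 0.71561401  0.69843684 -0.00908685]
 [ 0.45027205 -0.47121327 -0.75842807]
 [-0.53399595  0.5386502  -0.6516934 ]] [-399.02062758  -99.34446056 1400.07300463]
top [[466.05958992   0.         320.58656876]
 [  0.         466.05958992 200.33534211]
 [  0.           0.           1.        ]] -0.0872151593404403 [[-0.08107589 -0.99670216  0.00339043]
 [-0.97621571  0.07872229 -0.20200416]
 [ 0.20107108 -0.01968745 -0.9793788 ]] [  87.91887753  530.99681266 1094.87536937]
```

View pics/scene0.png

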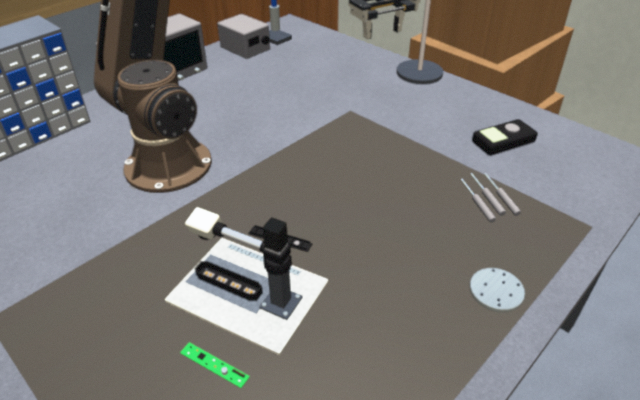

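View pics/top0.png

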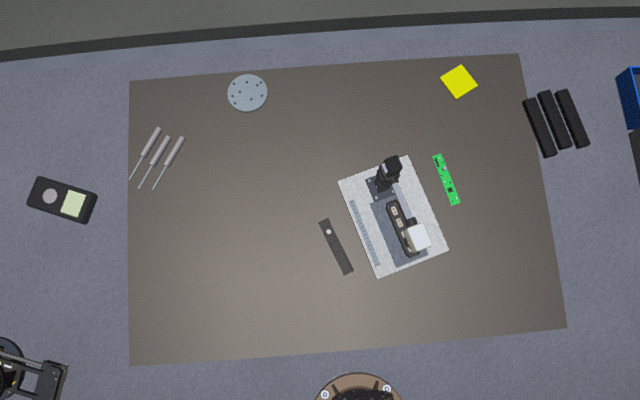

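The scene view shows the stand with its grip at about (275,228), boom going up-left to the white head at (203,220). In the top view the grip is at (392,165), head (418,236), and the cover and board are either side of the baseboard. I'll enlarge both around the stand.

Run:
```python
import cv2,numpy as np
a=cv2.imread('pics/scene0.png')[200:360,160:340];b=cv2.imread('pics/top0.png')[140:290,310:480]
a=cv2.resize(a,(400,356),interpolation=2);a=cv2.resize(cv2.imread('pics/scene0.png')[205:325,160:330],None,fx=4.7,fy=4.7,interpolation=2)
b=cv2.resize(b,None,fx=4,fy=4,interpolation=2)
cv2.imwrite('pics/sc1.png',a);cv2.imwrite('pics/tc1.png',b)
```

```text
(no output)
```

View pics/sc1.png

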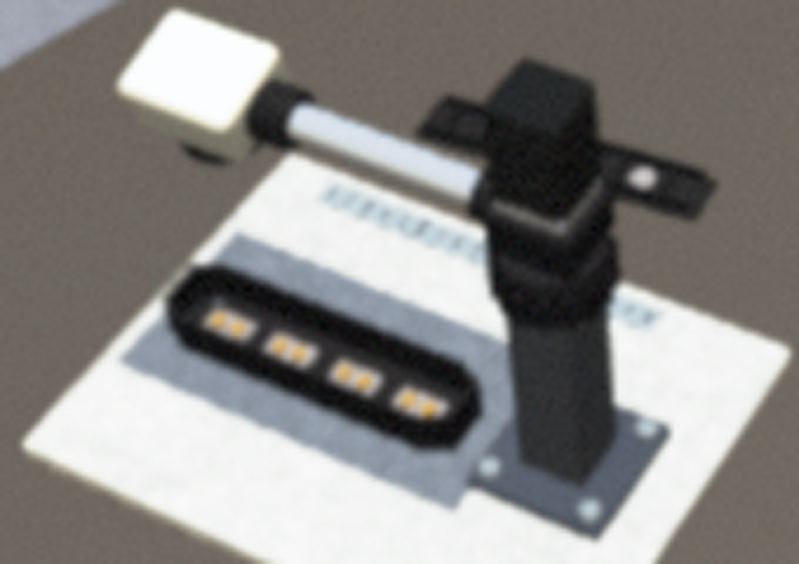

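View pics/tc1.png

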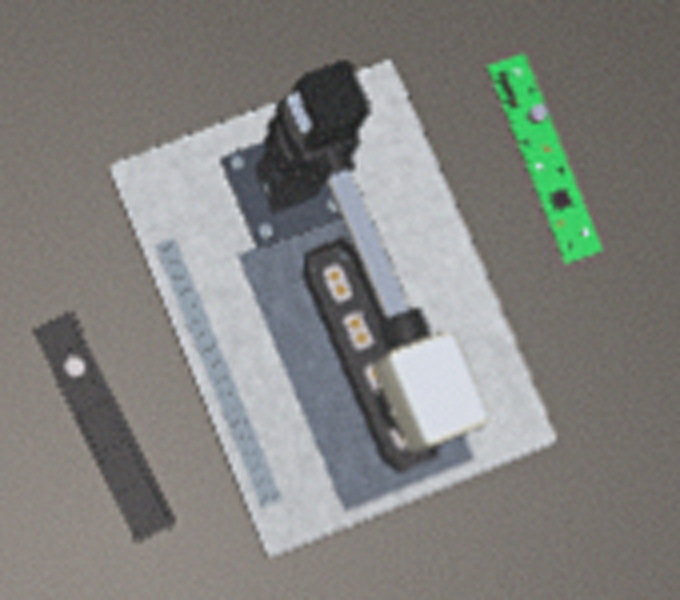

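Scene crop: grip top face centred about (541,92) crop = (275,225) image, head well away. Top crop: grip top about (334,95) crop = (393.5,164), with the aluminium button on its left at (300,112) crop = (385,168); the boom runs down-right. Baseboard corners are all visible in the top view.

```bash
cat > h.py <<'E'
import numpy as np,cv2
from bench import bot, get_image
def ray(d,px):
    K=d['intrinsics'];D=np.array([d['k1'],0,0,0,0.])
    p=cv2.undistortPoints(np.float64(px).reshape(-1,1,2),K,D).reshape(-1,2)
    R=np.array(d['R']);return -R.T@np.array(d['t']),np.c_[p,np.ones(len(p))]@R
def plane(d,px,z):
    o,v=ray(d,px);return o+v*((z-o[2])/v[:,2])[:,None]
def tri(d1,p1,d2,p2):
    o1,a=ray(d1,p1);o2,b=ray(d2,p2);out=[]
    for u,w in zip(a,b):
        k=np.linalg.lstsq(np.c_[u,-w],o2-o1,rcond=None)[0];q,r=o1+u*k[0],o2+w*k[1]
        out.append(np.r_[(q+r)/2,np.linalg.norm(q-r)])
    return np.array(out)
def proj(d,X):
    R=np.array(d['R']);return cv2.projectPoints(np.float64(X).reshape(-1,3),cv2.Rodrigues(R)[0],np.float64(d['t']),d['intrinsics'],np.array([d['k1'],0,0,0,0.]))[0].reshape(-1,2)
E
python3 - <<'E'
from h import *
np.set_printoptions(precision=1,suppress=True)
S=get_image('scene');T=get_image('top')
for n,d,roi in(('top',T,(325,145,460,290)),('scene',S,(150,225,335,360))):
    im=d['color'].astype(int);m=(im.min(2)>120).astype(np.uint8)
    x0,y0,x1,y1=roi;k=np.zeros_like(m);k[y0:y1,x0:x1]=m[y0:y1,x0:x1]
    k=cv2.morphologyEx(k,cv2.MORPH_OPEN,np.ones((3,3)))
    c=max(cv2.findContours(k,0,2)[0],key=cv2.contourArea);h=cv2.convexHull(c)
    q=cv2.approxPolyDP(h,6,True).reshape(-1,2);print(n,q.tolist())
    P=plane(d,q,12);print(P)
    print('edges',np.linalg.norm(np.roll(P,-1,0)-P,axis=1))
    g=im[150:200,370:420] if n=='top' else im[210:260,250:305]
    # dark grip blob
    print(n, 'rect', cv2.minAreaRect(plane(d,h,12)[:,:2].astype(np.float32)))
print(tri(S,[[275.1,224.6]],T,[[393.5,163.75]]))
E
```

```text
top [[407, 155], [448, 250], [393, 289], [325, 289], [338, 180]]
[[ 647.7 -191.7   12. ]
 [ 391.6 -266.2   12. ]
 [ 307.3 -116.5   12. ]
 [ 321.4   51.2   12. ]
 [ 594.8   -5.2   12. ]]
edges [266.7 171.8 168.3 279.2 193.9]
top rect ((457.0301513671875, -79.68597412109375), (308.0039978027344, 328.8710021972656), 16.770700454711914)
scene [[220, 238], [328, 279], [279, 354], [165, 301]]
[[ 337.9  -81.7   12. ]
 [ 595.4   -1.2   12. ]
 [ 653.8 -192.9   12. ]
 [ 400.8 -269.7   12. ]]
edges [269.8 200.4 264.4 198.2]
scene rect ((495.3434143066406, -135.15518188476562), (274.01861572265625, 205.34584045410156), 16.650663375854492)
[[ 569.9 -111.5  224.1    4.7]]
```

The manual's scale: shifts go in shares of 50 mm and turns go in shares of 4 rad. Converting my numbers, -40 mm is -0.8, 34 mm is 0.68.

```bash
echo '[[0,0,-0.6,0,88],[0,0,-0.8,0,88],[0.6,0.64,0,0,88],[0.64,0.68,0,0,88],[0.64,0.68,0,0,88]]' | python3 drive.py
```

```text
refused: ROWS must be a list holding one list of rows, three levels of brackets. Nothing was moved.
```

I used the wrong layout. The manual says a list holding one list of rows, three levels of brackets; once more.

```bash
echo '[[[0,0,-0.6,0,88],[0,0,-0.8,0,88],[0.6,0.64,0,0,88],[0.64,0.68,0,0,88],[0.64,0.68,0,0,88]]]' | python3 drive.py; echo '[[[0.64,0.68,0,0,88],[0.64,0.68,0,0,88],[0.64,0.68,0,0,88],[0.64,0.68,0,0,88],[0.64,0.68,0,0,88]]]' | python3 drive.py; echo '[[[0.64,0.68,0,0,88],[0.64,0.68,0,0,88],[0.64,0.68,0,0,88],[0.64,0.68,0,0,88],[0.64,0.68,0,0,88]]]' | python3 drive.py
python3 - <<'E'
from h import *
np.set_printoptions(precision=1,suppress=True)
im=cv2.imread('pics/top0.png').astype(int)
print(im[160:176,380:392].max(2)) # button
T=get_image('top');S=get_image('scene')
a=.295;x=np.array([np.cos(a),np.sin(a),0]);y=np.array([-x[1],x[0],0])
o=np.array([571,-112,0.])
X=[o+17*i*x+16*j*y+np.array([0,0,227]) for i,j in((-1,-1),(1,-1),(1,1),(-1,1),(0,0))]+[o+23*y+[0,0,203]]
print(proj(T,X),proj(S,X))
E
```

```text
t: 0.7
position: [261.4, 519.4, 296.3]
ee_rot: [0.989, -0.15, -0.0, 0.0]
force: [0.0, 0.6, -1.3]
width: 87.6
gripper_force: 0.0
t: 1.2
position: [363.6, 309.0, 296.7]
ee_rot: [0.989, -0.151, 0.0, -0.0]
force: [1.0, 0.4, 1.0]
width: 87.3
gripper_force: 0.0
t: 1.7
position: [465.6, 99.0, 296.9]
ee_rot: [0.989, -0.151, 0.0, -0.0]
force: [0.3, 1.2, 0.8]
width: 87.6
gripper_force: 0.0
[[112 113 116 110  61  43  47  50  51  54  47  50]
 [114 114 114  83  44  48  50  53  47  50  43  47]
 [117 115 103  66  62  39  54  50  46  56  48  51]
 [112 107 111 130 148  56  46  52  47  49  53  49]
 [104  93 197 202 191  81  39  53  47  50  47  45]
 [ 58  92 200 204 189 120  50  48  48  52  55  49]
 [ 56  79 148 189 186 125  53  43  53  51  51  50]
 [ 59  75 102 202 193 182  74  33  45  54  55  54]
 [ 44  77  88 172 191 187 127  50  44  53  50  53]
 [ 43  73  74 106 186 196 185  85  40  48  47  49]
 [ 38  58  73  92 181 195 196 133  52  43  57  47]
 [ 47  57  74  73 111 197 191 145  54  40  57  50]
 [ 56  46  68  72  91 169 180  95  47  50  50  48]
 [ 60  43  59  79  78  88  88  48  39  45  42  42]
 [ 71  48  45  73  79  74  55  45  41  45  55  42]
 [ 72  59  44  51  73  69  51  42  45  46  41  36]]
[[403.  166.8]
 [396.6 152.5]
 [382.9 157.7]
 [389.2 172.1]
 [392.9 162.2]
 [381.6 169.1]] [[260.4 226.6]
 [277.7 232.9]
 [287.2 221.3]
 [270.2 215.3]
 [273.9 224. ]
 [281.4 225.9]]
```

Scaled: 34 mm is 0.68, 32.5 mm is 0.65.

```bash
echo '[[[0.65,0.68,0,0,88],[0.65,0.68,0,0,88],[0.65,0.68,0,0,88],[0.65,0.68,0,0,88],[0.65,0.68,0,0,88]]]' | python3 drive.py; echo '[[[0,0,0,-0.0375,88],[0,0,0,-0.0375,88],[0,0,0,-0.0375,88],[0,0,0,-0.037,88],[0,0,0.4,0,88]]]' | python3 drive.py
python3 - <<'E'
from h import *
for n in('scene','top'):
    d=get_image(n);cv2.imwrite(f'pics/{n}2.png',d['color'][:,:,::-1])
a=cv2.resize(cv2.imread('pics/scene2.png')[150:300,210:350],None,fx=4,fy=4,interpolation=2)
cv2.imwrite('pics/s2c.png',a)
s=bot.get_state();print(s['position'],s['joints'])
from scipy.spatial.transform import Rotation as Ro
print(Ro.from_quat(s['ee_rot']).as_matrix().round(4))
E
```

```text
t: 2.3
position: [570.2, -111.3, 296.6]
ee_rot: [0.989, -0.151, 0.0, -0.0]
force: [1.7, 1.1, 1.2]
width: 87.4
gripper_force: 0.0
t: 2.8
position: [571.1, -109.7, 278.7]
ee_rot: [0.989, 0.15, 0.002, 0.0]
force: [0.9, 1.1, 0.1]
width: 87.6
gripper_force: 0.0
[ 568.3423401  -109.29908559  274.15958963] [ 1.46995003e-01  1.76097869e-01 -1.27684864e-01 -1.20867760e-03
 -1.27096177e+00  1.71903583e+00]
[[ 9.568e-01  2.906e-01 -4.100e-03]
 [ 2.906e-01 -9.568e-01  6.000e-04]
 [-3.700e-03 -1.700e-03 -1.000e+00]]
```

View pics/s2c.png

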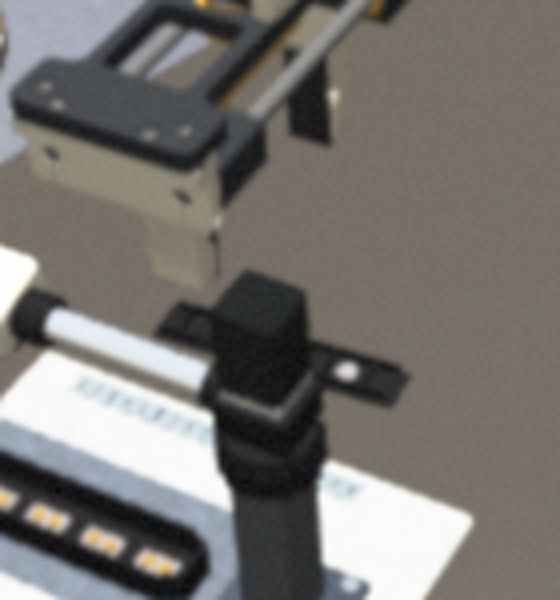

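The crop shows the open fingers straddling the grip: near fingertip about (183,280), far about (312,138) in the crop; grip top face centred (262,295) crop. I'll compare with projections to get the fingertip-to-grip offset in the same camera.

Run:
```python
from h import *
np.set_printoptions(precision=1,suppress=True)
S=get_image('scene');T=get_image('top');s=bot.get_state();print(s['position'],s['width'])
from scipy.spatial.transform import Rotation as Ro
M=Ro.from_quat(s['ee_rot']).as_matrix();p=s['position']
# outer lower corners of the fingers' tips (half width 9.5, backs at +-65) and inner
X=[p+M@np.array([i*9.5,j,0]) for j in(44,65,-44,-65) for i in(-1,1)]
print('scene crop px',(proj(S,X)-[210,150])*4)
# button mask in top picture: ray onto outer top edge z
im=cv2.imread('pics/top0.png')
m=(im.min(2)>110).astype(np.uint8);k=np.zeros_like(m);k[163:174,381:390]=m[163:174,381:390]
ys,xs=np.nonzero(k);print('button px',xs.mean(),ys.mean(),len(xs),xs.min(),xs.max(),ys.min(),ys.max())
r=cv2.minAreaRect(np.c_[xs,ys].astype(np.float32));print(r)
print('button at z=210',plane(T,[[xs.mean(),ys.mean()]],210))
a=.295;x=np.array([np.cos(a),np.sin(a),0]);y=np.array([-x[1],x[0],0])
for oo in([571,-112,0],[570,-111,0]):
  o=np.array(oo,float)
  Y=[o+i*x+j*y+[0,0,z] for j,z in((16,217),(23,217),(23,189)) for i in(-11,11)]
  print('btn pred',proj(T,Y).tolist())
b=cv2.resize(cv2.imread('pics/top0.png')[145:185,365:415],None,fx=12,fy=12,interpolation=2);cv2.imwrite('pics/b.png',b)
```

```text
[ 569.4 -109.7  276.5] 87.81445660855317
scene crop px [[172.6 260.4]
 [213.1 275. ]
 [143.8 292.5]
 [184.7 307.6]
 [283.7 137. ]
 [322.5 149.7]
 [308.2 110. ]
 [346.4 122.2]]
button px 384.3333333333333 167.6 30 382 387 163 172
((384.31903076171875, 167.57757568359375), (9.454065322875977, 3.0200483798980713), 66.80140686035156)
button at z=210 [[565.2 -95.2 210. ]]
btn pred [[387.4218155393725, 170.77898375025848], [383.38692058615476, 161.58143751899053], [384.4286661264855, 171.9320483788012], [380.4031961695978, 162.72307826140317], [382.6840856880528, 175.26127151946068], [378.7736549500475, 166.28260523377432]]
btn pred [[387.0112835546711, 171.26409743983163], [382.9772063733882, 162.06211240115033], [384.0169761473982, 172.41785184478886], [379.99233177111404, 163.20444921804778], [382.28282417099723, 175.73499413928164], [378.3731762178444, 166.75215386817635]]
```

View pics/b.png

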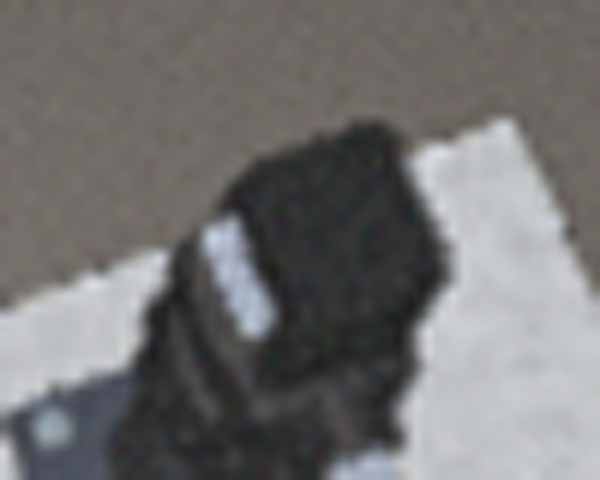

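Scaled: 25 mm is 0.5, 1.3 mm is 0.026.

```bash
echo '[[[0,0.026,0.24,0,88],[0,0,0.5,0,88],[0,0,0.5,0,88],[0,0,0.4,0,88],[0,0,0.2,0,70]]]' | python3 drive.py; echo '[[[0,0,0,0,60],[0,0,0,0,50],[0,0,0,0,46],[0,0,0,0,44],[0,0,0,0,44]]]' | python3 drive.py 6
python3 - <<'E'
from h import *
d=get_image('scene')['color'][150:300,210:350,::-1];e=get_image('top')['color'][130:205,345:440,::-1]
cv2.imwrite('pics/g3.png',np.hstack([cv2.resize(d,(373,400),interpolation=2),cv2.resize(e,(420,400),interpolation=2)]))
E
```

```text
t: 3.5
position: [569.2, -111.1, 182.6]
ee_rot: [0.989, 0.147, -0.001, -0.0]
force: [-0.4, 0.3, 0.2]
width: 83.7
gripper_force: 0.0
t: 4.0
position: [570.4, -111.1, 185.3]
ee_rot: [0.989, 0.147, 0.001, 0.0]
force: [-0.1, 0.1, -0.4]
width: 46.6
gripper_force: 0.0
```

View pics/g3.png

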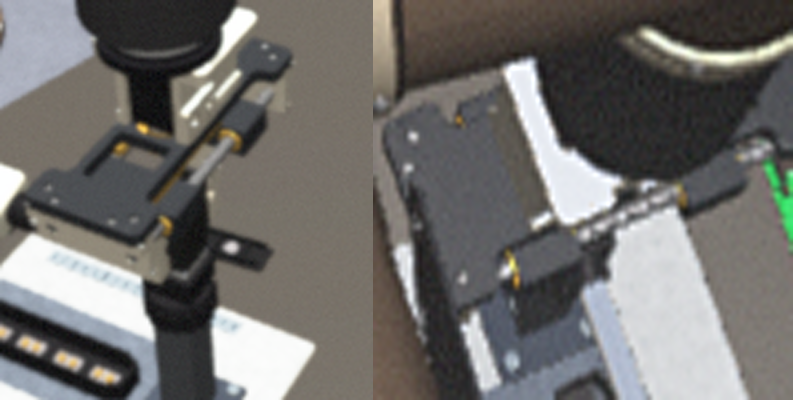

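The picture shows the fingers either side of the grip (scene crop about (190,215)), the body clear of the boom. Now close gently and feel for centring.

```bash
for i in 1 2 3; do echo '[[[0,0,0,0,30]]]' | python3 drive.py 5 | tr '\n' ' '; echo; done;  echo '[[[0,0,0,0,30],[0,0,0,0,30],[0,0,0,0,30]]]' | python3 drive.py 5
```

```text
t: 4.2 position: [570.1, -110.7, 185.0] ee_rot: [0.989, 0.147, 0.0, -0.0] force: [-1.6, 4.5, 3.7] width: 40.2 gripper_force: 2.2 
t: 4.3 position: [570.1, -110.6, 185.0] ee_rot: [0.989, 0.147, 0.0, -0.0] force: [-0.5, 3.6, 3.9] width: 34.0 gripper_force: 4.9 
t: 4.4 position: [570.1, -110.6, 184.9] ee_rot: [0.989, 0.147, 0.0, -0.0] force: [-2.1, 5.7, 4.9] width: 34.0 gripper_force: 5.0 
t: 4.7
position: [570.1, -110.6, 184.9]
ee_rot: [0.989, 0.147, 0.0, -0.0]
force: [-2.1, 5.1, 3.2]
width: 33.9
gripper_force: 5.0
```

Scaled: -0.5 mm is -0.01.

```bash
echo '[[[0,-0.01,0,0,30],[0,0,0,0,30],[0,0,0,0,30]]]' | python3 drive.py|tr '\n' ' ';echo; echo '[[[0,-0.01,0,0,30],[0,0,0,0,30],[0,0,0,0,30]]]' | python3 drive.py|tr '\n' ' '; echo; echo '[[[0,0,0,0,30],[0,0,0,0,30],[0,0,0,0,30],[0,0,0,0,30]]]' | python3 drive.py 30
```

```text
t: 5.0 position: [570.1, -110.6, 184.9] ee_rot: [0.989, 0.147, 0.0, 0.0] force: [-2.5, 3.4, 5.4] width: 34.2 gripper_force: 5.0 
t: 5.3 position: [570.0, -110.3, 184.9] ee_rot: [0.989, 0.147, 0.0, 0.0] force: [-1.1, 1.0, 5.4] width: 34.5 gripper_force: 5.0 
t: 5.7
position: [570.1, -110.6, 184.9]
ee_rot: [0.989, 0.147, 0.0, 0.0]
force: [-0.2, -0.1, 5.3]
width: 34.0
gripper_force: 30.0
```

Scaled: -10 mm is -0.2, -8 mm is -0.16.

```bash
for i in 1 2 ; do echo '[[[0,0,-0.16,0,30],[0,0,-0.2,0,30],[0,0,-0.2,0,30],[0,0,-0.2,0,30],[0,0,-0.16,0,30]]]' | python3 drive.py|tr '\n' ' ';echo; done; echo '[[[0,0,-0.06,0,30],[0,0,-0.04,0,30],[0,0,-0.02,0,30],[0,0,0,0,30],[0,0,0,0,30]]]' | python3 drive.py
```

```text
t: 6.2 position: [570.0, -110.6, 229.7] ee_rot: [0.989, 0.147, -0.0, 0.0] force: [5.4, -3.0, -6.7] width: 33.8 gripper_force: 30.0 
t: 6.7 position: [570.0, -110.6, 275.6] ee_rot: [0.989, 0.147, -0.0, 0.0] force: [3.8, -3.0, -6.9] width: 34.0 gripper_force: 30.0 
t: 7.2
position: [570.0, -110.6, 281.7]
ee_rot: [0.989, 0.147, -0.0, 0.0]
force: [3.3, -3.6, -4.4]
width: 33.5
gripper_force: 30.0
```

Scaled: -1.5 mm is -0.03, -1 mm is -0.02.

```bash
echo '[[[0,0,-0.03,0,30],[0,0,-0.02,0,30],[0,0,0,0,30],[0,0,0,0,30]]]' | python3 drive.py|tr '\n' ' ';echo; echo '[[[0,0,-0.02,0,30],[0,0,0,0,30],[0,0,0,0,30]]]' | python3 drive.py|tr '\n' ' ';python3 - <<'E'
from h import *
d=get_image('scene')['color'][60:340,150:370,::-1]
cv2.imwrite('pics/e.png',cv2.resize(d,None,fx=2,fy=2,interpolation=2))
E
```

```text
t: 7.6 position: [570.0, -110.6, 284.1] ee_rot: [0.989, 0.147, -0.0, 0.0] force: [3.7, -2.6, -4.7] width: 33.9 gripper_force: 30.0 
t: 7.9 position: [570.0, -110.6, 285.0] ee_rot: [0.989, 0.147, -0.0, 0.0] force: [5.4, -3.6, -4.9] width: 33.8 gripper_force: 30.0
```

View pics/e.png

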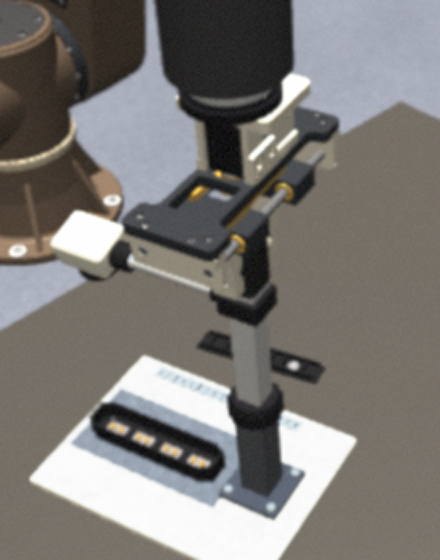

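The picture shows the column drawn out (bare inner tube from (250,320) to (255,400) in the crop), held at the grip; shell, cover and camera head undisturbed. I'll feel for the firm stop.

Scaled: -1 mm is -0.02.

```bash
for i in 1 2; do echo '[[[0,0,-0.02,0,30],[0,0,0,0,30],[0,0,0,0,30]]]' | python3 drive.py|tr '\n' ' ';echo; done
```

```text
t: 8.25 position: [570.0, -110.5, 285.0] ee_rot: [0.989, 0.147, -0.001, -0.0] force: [7.1, -5.3, -11.0] width: 33.7 gripper_force: 30.0 
t: 8.55 position: [569.9, -110.6, 285.1] ee_rot: [0.989, 0.147, -0.001, -0.0] force: [7.7, -6.5, -15.5] width: 33.9 gripper_force: 30.0
```

The TCP has stopped rising while the pull force climbs, so the column is at the firm stop.

```bash
python3 -c "
from bench import bot, get_image
print(bot.close_job())"
```

```text
the job is handed in; nothing more can be done
None
```

I handed the job in at about 8.6 s of the 32 s allowed. The column is out at the firm second stop, held by the grip at 30 N with the release squeezed in (grip measures 34 mm). The camera head was not touched, and the opened device's parts lie where they were. The bench returned no verdict.

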